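# Roll the waiting cans up to the head of the rack

### The arm

A 6-joint arm with a two-finger parallel gripper is mounted at the origin on the work surface. World frame = base frame: x ahead of the robot, y to its left, z up, the work surface at z = 0. Lengths are in m, angles in rad, forces in N, time in s.
With the tool pointing down it reaches from about 0.3 to 0.825 m from the base axis. Payload 5.4 kg.
Tool frame: the origin (TCP) lies at the very end of the fingers, on their centre line; the grasp point (between the pads) lies 19 mm behind it; z points along the fingers, x is the direction in which the jaws open and shut, and the axes are right-handed (so a half turn about z gives the same grasp; the last joint's range is limited). The gripper opens to 92 mm and grips with 3 to 60 N. Pads are 20 mm wide; open, the fingers measure 128 mm over their backs; the gripper's body (75 mm by 189 mm) begins 69 mm behind the grasp point.
Start: joints at [1.031, 0.158, 1.597, -0, 1.386, -0.21], TCP at [0.186, 0.544, 0.215] pointing down, gripper open.
Joint ranges: [-2.91, 2.91], [-0.94, 2.29], [0.18, 2.7], [-1.29, 4.43], [0.17, 2.64], [-3, 3]. Speed limits (rad/s): [2.57, 2.57, 3.14, 3.14, 3.14, 3.14].

### API

Orientations are given as a rotation vector (axis times angle).
In Python, from workcell import bot gives the robot as it stands. Calls block until the motion is done:
- bot.goto(position, orientation): joint-space move of the TCP to a pose.
- bot.line_to(position, rot=None, max_speed=0.15): straight line of the TCP; rot=None keeps the orientation; max_speed is the mean speed in m/s.
- bot.set_joints(angles): joint-space move.
- bot.set_gripper(opening, newtons=None): opening from 0.0 (shut) to 1.0 (fully open); newtons is the grip in N (None keeps the last); returns when the fingers have stopped.
- bot.hold(seconds).
- bot.inverse_kinematics(position, orientation): joint angles nearest the present ones, or None.
- bot.read_camera(name): name is "scene" or "top" or "wrist"; returns a dict with "pixels" (420x560x3 uint8, blue, green, red), "fx", "fy", "cx", "cy" (pixels), "k1" (the pictures are not rectified: a ray, as slopes to the right and down, at radius r is drawn at 1 + k1 r^2 times it, then the intrinsics apply), "R" (3x3) and "t" (3): a world point X has camera coordinates R X + t. Camera axes: x right, y down, z forward; pixel columns grow to the right and rows downward; lengths in m; the calibration is good to about 2 mm. A picture is of the moment at which its call begins. There is no depth.
A pose or a line that the arm cannot do raises bot.MotionError and nothing moves.
- bot.job_done(): hands the job in, once; it reports no verdict.
Readings, each from a call of its own:
- bot.current_clock(): time.
- bot.current_joints(): joint angles.
- bot.current_joint_vel(): joint speeds.
- bot.current_effort(): joint torques, N m.
- bot.current_ee_pos(): TCP position.
- bot.current_tool_rot(): TCP orientation.
- bot.current_contact_force(): force on the tool from outside, world axes, zero at the start.
- bot.current_ft_torque(): the same for the moment, N m.
- bot.current_opening(): opening from 0.0 (shut) to 1.0 (fully open).
Only numpy, scipy, OpenCV 4.12 (cv2) and the standard library are available. Lean on these libraries where they do the work, as an engineer would, in place of code of your own. Each camera call takes 0.05 s, during which the arm holds its last target. There are 200 camera calls.

### The job

Two of the three gutters in the counter's can rack have a can waiting at the foot and nothing in the seat at the head: with the fingertips, push each waiting can up its gutter, over the edge and into the seat by the end stop, so that it stays there and does not roll back. Push slowly and keep a finger behind the can all the way: do not flick it, let it run back, lift it off the gutter or squeeze it hard. Leave the can that is already seated and everything else on the counter where they are.

Things in the scene. Friction and masses are not known exactly. Their poses are not given: they have to be found in the camera images.
- rack: Wooden board, 235 x 345 x 12 mm, under three like dark sheet-steel gutters that stand side by side 106 mm apart (which is left, middle or right changes) and climb away from the robot. Origin at the centre of its underside; x (level) the way the gutters climb. Fixed to the counter
- can_a: 150 ml drinks can, plain aluminium with a pale sleeve, 53 mm diameter, 88 mm long, 0.12 to 0.23 kg, lying across gutter a and free to roll along it. Origin at its centre; y along its own axis (x and z turn as it rolls). It waits at the foot, leaning on the foot lip with its centre at x = 20.7 mm, z = 26.5 mm in that gutter's frame; let go half-way it runs back down
- seat_a (a point): Centre of a can seated in gutter a and leaning back on the 5 mm step, which keeps it from rolling down: x=155.5 mm, z=21.5 mm in the gutter's frame. It then has about 4 mm of play to the end stop
- lane_a: Gutter a, seat empty at the start. Origin on its running floor at the foot, mid-width, against the foot lip; x up the slope (7.2 deg above level), y across (level), z off the floor. Floor z=0 from x=0 to 140 mm, then a step down of 5 mm into the seat (same slope) to the end stop: face x=186, top z=35 mm. Foot lip x=-4 to 0, top z=10 mm. Inside width 94 mm, side walls 3 mm, top z=26 mm
- can_b: 150 ml drinks can, plain aluminium with a pale sleeve, 53 mm diameter, 88 mm long, 0.12 to 0.23 kg, lying across gutter b and free to roll along it. Origin at its centre; y along its own axis (x and z turn as it rolls). It waits at the foot, leaning on the foot lip with its centre at x = 20.7 mm, z = 26.5 mm in that gutter's frame; let go half-way it runs back down
- seat_b (a point): Centre of a can seated in gutter b and leaning back on the 5 mm step, which keeps it from rolling down: x=155.5 mm, z=21.5 mm in the gutter's frame. It then has about 4 mm of play to the end stop
- lane_b: Gutter b, seat empty at the start. Origin on its running floor at the foot, mid-width, against the foot lip; x up the slope (7.2 deg above level), y across (level), z off the floor. Floor z=0 from x=0 to 140 mm, then a step down of 5 mm into the seat (same slope) to the end stop: face x=186, top z=35 mm. Foot lip x=-4 to 0, top z=10 mm. Inside width 94 mm, side walls 3 mm, top z=26 mm
- can_c: 150 ml drinks can, plain aluminium with a pale sleeve, 53 mm diameter, 88 mm long, 0.12 to 0.23 kg, lying across gutter c and free to roll along it. Origin at its centre; y along its own axis (x and z turn as it rolls). It is already seated at the head and stays there
- lane_c: Gutter c, seat already taken by can c. Origin on its running floor at the foot, mid-width, against the foot lip; x up the slope (7.2 deg above level), y across (level), z off the floor. Floor z=0 from x=0 to 140 mm, then a step down of 5 mm into the seat (same slope) to the end stop: face x=186, top z=35 mm. Foot lip x=-4 to 0, top z=10 mm. Inside width 94 mm, side walls 3 mm, top z=26 mm
- spare_can: a like can standing upright beside the rack, 53 mm diameter, 88 mm tall. Origin at the centre of its underside. To be left alone
- stapler: black stapler, 125 x 34 mm, 47 mm high. Origin at the centre of its underside. To be left alone
- mug: white mug, 80 mm across, 85 mm tall, handle to its y. Origin at the centre of its underside. To be left alone
- pen_cup: steel cup of pens, 68 mm diameter, 88 mm tall, pens up to 145 mm. Origin at the centre of its underside. To be left alone
- bell: round counter bell, 80 mm across, 59 mm high, behind the rack's head. Origin at the centre of its underside. To be left alone
- jar: open glass tip jar, 90 mm across, 115 mm tall. Origin at the centre of its underside. To be left alone
Things that resemble listed ones, but are neither listed nor needed, are in the scene too. Leave any blue, pink or red look-alike of the can_b alone.

How it is judged:
By the outcome, as a careful person would: the job done as asked, in the order asked, and still so for the second after the job is handed in, with the robot touching nothing.
It also fails if it takes over 61 s, if anything falls off the work surface, if the arm or the gripper's body presses on something with over 40 N, if the wrist force passes 120 N, or if a joint passes its speed limit or range.

## Working session

There is one attempt and no reset: what is moved stays moved. The work goes in short steps, each a Python script; the robot and the scene stay as the last script left them, time stands still between calls to the robot, and variables do not carry over. Pictures are saved under pics/ and viewed, about 8 in all and at most 12, crops included, and the job is handed in when it is done.

```bash
ls; mkdir -p pics
cat > h.py <<'E'
import numpy as np, cv2
from workcell import bot
def cam(n,save=None):
    c=bot.read_camera(n)
    if save: cv2.imwrite('pics/'+save+'.png',c['pixels'])
    return c
def proj(c,X):
    p=np.atleast_2d(X)@np.array(c['R']).T+np.array(c['t'])
    s=p[:,:2]/p[:,2:]; s=s*(1+c['k1']*(s**2).sum(1,keepdims=True))
    return s*[c['fx'],c['fy']]+[c['cx'],c['cy']]
def ray(c,uv):
    d=(np.array(uv,float)-[c['cx'],c['cy']])/[c['fx'],c['fy']]
    s=d.copy()
    for _ in range(20): s=d/(1+c['k1']*(s@s))
    R=np.array(c['R']); return -R.T@np.array(c['t']), R.T@np.array([s[0],s[1],1])
def onz(c,uv,z):
    o,d=ray(c,uv); return o+d*(z-o[2])/d[2]
E
python3 - <<'E'
from h import *
import pickle
cs={n:cam(n,n+'0') for n in('scene','top')}
pickle.dump(cs,open('c0.pkl','wb'))
for n,c in cs.items(): print(n,c['fx'],c['k1'],-np.array(c['R']).T@c['t'],np.array(c['R'])[2])
print(bot.current_clock(),bot.current_tool_rot())
cv2.imwrite('pics/both0.png',cv2.resize(np.hstack([cs['top']['pixels'],cs['scene']['pixels']]),(800,300),interpolation=cv2.INTER_AREA))
E
```

```text
pics
scene 435.24611497127194 0.025489643846543158 [ 0.9559192  -0.58914883  0.69304903] [-0.4021101   0.66091618 -0.63363812]
top 392.11802932940964 0.0032026725176352165 [0.34275729 0.06679485 1.09149377] [ 0.20395362 -0.00847148 -0.9789439 ]
0.1 [ 2.55539302e+00  1.82629515e+00 -2.40774682e-03]
```

View pics/top0.png

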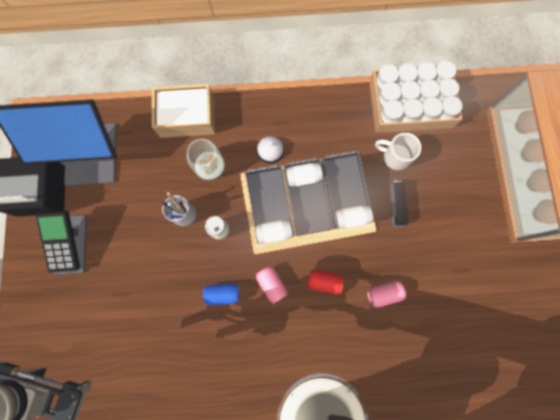

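View pics/scene0.png

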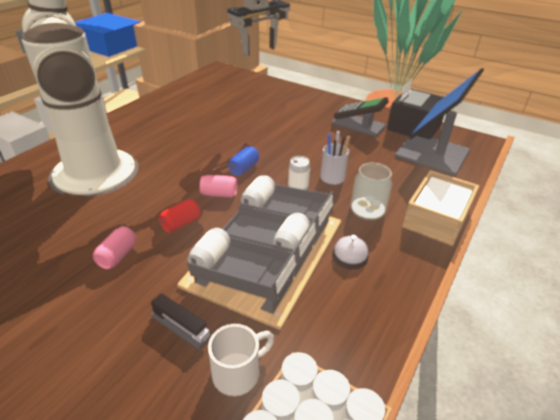

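Top view: can_c is seated in the middle gutter at (304,175). Cans wait in the left gutter at (273,232) and the right one at (354,217). The blue, pink and red look-alikes at rows 280–295 lie loose in front of the rack and don't match. I'll enlarge the rack to confirm.

Run:
```python
import pickle,cv2,numpy as np
cs=pickle.load(open('c0.pkl','rb'))
a=cs['top']['pixels'][140:265,230:390]; b=cs['scene']['pixels'][165:325,175:345]
a=cv2.resize(a,None,fx=5,fy=5,interpolation=cv2.INTER_CUBIC)[:600]
b=cv2.resize(b,None,fx=3.7,fy=3.7,interpolation=cv2.INTER_CUBIC)
cv2.imwrite('pics/ct.png',a);cv2.imwrite('pics/cs.png',b)
```

```text
(no output)
```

View pics/ct.png

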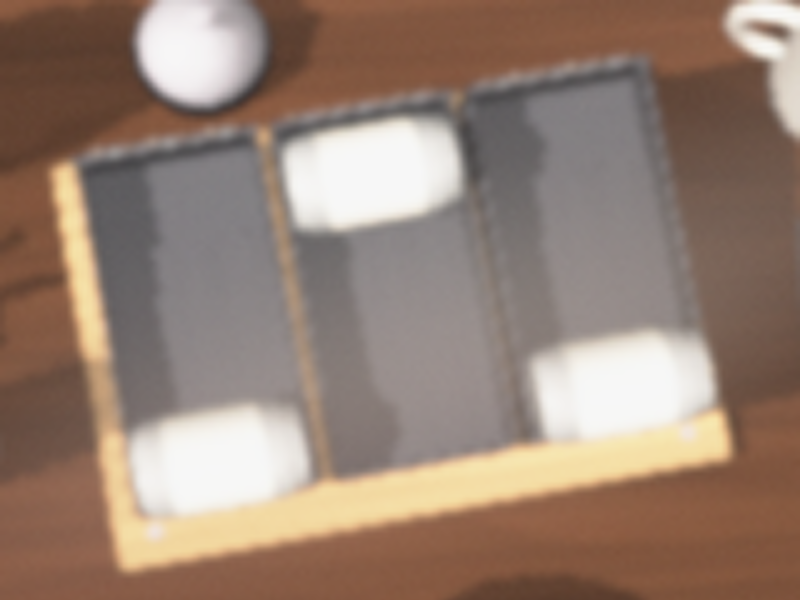

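View pics/cs.png

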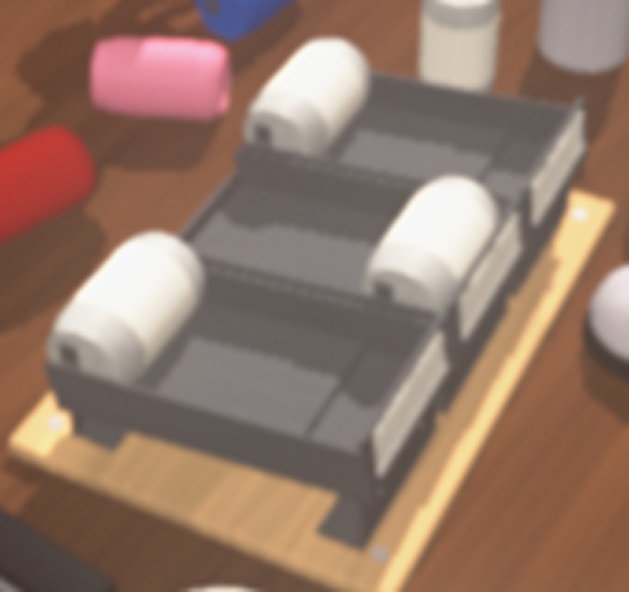

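The left and right gutters have the waiting cans (crop (220,460) and (622,385)) and the middle seat is taken (373,173), which fits the description. Next I fit the rack pose, lane height and offset to the board corners and can centres in both views.

```bash
cat > fit.py <<'E'
from h import *
import pickle
from scipy.optimize import least_squares
cs=pickle.load(open('c0.pkl','rb'))
T=lambda u,v:('top',np.array([u/5+230,v/5+140])); S=lambda u,v:('scene',np.array([u/3.7+175,v/3.7+165]))
th=np.deg2rad(7.2)
def lane(p,yl,q): # lane-frame q -> world
    x,y,a,xo,h=p
    l=np.array([xo+q[0]*np.cos(th)-q[2]*np.sin(th), yl+q[1], h+q[0]*np.sin(th)+q[2]*np.cos(th)])
    c,s=np.cos(a),np.sin(a); return np.array([x+c*l[0]-s*l[1],y+s*l[0]+c*l[1],l[2]])
def rack(p,q):
    c,s=np.cos(p[2]),np.sin(p[2]); return np.array([p[0]+c*q[0]-s*q[1],p[1]+s*q[0]+c*q[1],q[2]])
A=.1175;B=.1725;w=(20.7e-3,0,26.5e-3);st=(155.5e-3,0,21.5e-3)
obs=[(T(122,570),'r',(-A,B,.006)),(T(732,460),'r',(-A,-B,.006)),(T(52,168),'r',(A,B,.012)),
(S(12,440),'r',(-A,-B,.012)),(S(612,205),'r',(A,B,.012)),
(T(220,460),.106,w),(T(622,385),-.106,w),(T(373,173),0,st),
(S(128,307),-.106,w),(S(308,95),.106,w),(S(433,245),0,st),
(T(328,478),0,(-.004,.050,.010)),(T(520,440),0,(-.004,-.050,.010))]
def res(p):
    return np.concatenate([proj(cs[o[0][0]],rack(p,o[2]) if o[1]=='r' else lane(p,o[1],o[2]))[0]-o[0][1] for o in obs])
if __name__=='__main__':
    r=least_squares(res,[.5,.05,.1,-.09,.04],loss='soft_l1')
    print(r.x.round(4)); print(res(r.x).reshape(-1,2).round(1))
    np.save('p.npy',r.x)
    for y in(.106,-.106): print([lane(r.x,y,q).round(4) for q in((0,0,0),w,st)])
E
python3 fit.py
```

```text
[ 0.5741 -0.0059  0.1183 -0.0909  0.048 ]
[[-0.3  0.3]
 [-0.2 -0.8]
 [-0.3 -0.5]
 [-2.6  0. ]
 [ 0.4 -0.9]
 [ 0.2 -1.3]
 [-0.8 -1.1]
 [-0.4 -1.2]
 [-0.3 -0.7]
 [-0.5  0.5]
 [-0.3  0.3]
 [ 1.1  0.5]
 [-0.4  1.2]]
[array([0.4713, 0.0886, 0.048 ]), array([0.4884, 0.0907, 0.0769]), array([0.6218, 0.1065, 0.0888])]
[array([ 0.4963, -0.1219,  0.048 ]), array([ 0.5134, -0.1199,  0.0769]), array([ 0.6469, -0.104 ,  0.0888])]
```

Residuals are about 1 px, so the fit is good. Now move behind the left waiting can and feel for contact.

```bash
cat > mv.py <<'E'
from fit import *
p=np.load('p.npy'); a=p[2]; hd=(np.pi/2+a)/2; sgn=1
ROT=np.pi*np.array([np.cos(hd),np.sin(hd),0])
u=np.array([np.cos(a),np.sin(a),0]); F=.010
def tcp(yl,xc,gap=0,up=0):
    """TCP with finger front face just behind a can centred at lane x=xc (tip at lane z=16 mm)."""
    zc=.0265 if xc<.142 else .0265-.005*min(1,(xc-.142)/.0135)
    c=lane(p,yl,(xc,0,zc)); q=c-u*(.0265+F+gap)
    q[2]=lane(p,yl,(xc-.0365,0,.016))[2]+up
    return q
F_=lambda: float(bot.current_contact_force()@u)
E
cat > go1.py <<'E'
import sys
from mv import *
yl=float(sys.argv[1])
bot.set_gripper(0.25)
bot.goto(tcp(yl,.0207,.018,.10),ROT)
bot.line_to(tcp(yl,.0207,.018),max_speed=.08)
bot.hold(.3)
n=[F_() for _ in range(3)]; print('t',bot.current_clock(),'noise',np.round(n,2),bot.current_ee_pos(),bot.current_joints())
bot.line_to(tcp(yl,.0207,.005),max_speed=.03)
for g in np.arange(.004,-.0035,-.001):
    bot.line_to(tcp(yl,.0207,g),max_speed=.02); print(round(g,4),round(F_()-n[0],2))
print(bot.current_clock()); cam('wrist','w'+sys.argv[1]); c=cam('scene','s'+sys.argv[1])
cv2.imwrite('pics/b.png',cv2.resize(c['pixels'][120:300,150:400],None,fx=3,fy=3))
E
python3 go1.py .106
```

```text
t 4.7917 noise [-0.51 -0.51 -0.51] [0.43446258 0.08422325 0.06209581] [-8.28803217e-02 -1.92322496e-03  2.09317254e+00  4.77143361e-06
  1.04990192e+00 -1.77197396e+00]
0.004 -0.45
0.003 1.47
0.002 -0.23
0.001 0.07
0.0 -0.49
-0.001 -0.6
-0.002 -0.87
-0.003 -1.67
7.375
```

View pics/b.png

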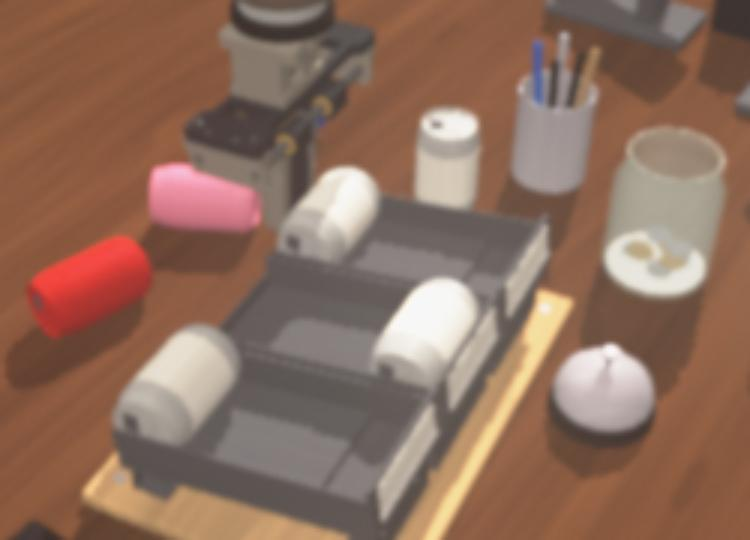

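The fingers are square behind the left can, near or just at contact, and all other objects are clear. Push slowly.

```bash
cat > push.py <<'E'
import sys
from mv import *
yl=float(sys.argv[1])
for x,v in((.08,.022),(.136,.022),(.146,.012),(.156,.012)):
    bot.line_to(tcp(yl,x),max_speed=v); bot.hold(.1); print(x,np.round(bot.current_contact_force(),2),bot.current_clock())
c=cam('scene','p'+sys.argv[1]);d=cam('top','pt'+sys.argv[1])
q=lambda im:cv2.resize(im,(400,400),interpolation=cv2.INTER_CUBIC)
cv2.imwrite('pics/pp%s.png'%sys.argv[1],np.hstack([q(c['pixels'][170:300,200:330] if yl>0 else c['pixels'][190:320,180:310]),q(d['pixels'][140:260,250:370] if yl<0 else d['pixels'][140:260,230:350])]))
E
python3 push.py .106
```

```text
0.08 [-1.66 -0.5   1.44] 10.2833
0.136 [-2.1  -0.63  1.14] 13.075
0.146 [-0.86  0.81 -0.35] 14.175
0.156 [-2.03  0.04  0.69] 15.2917
```

View pics/pp.106.png

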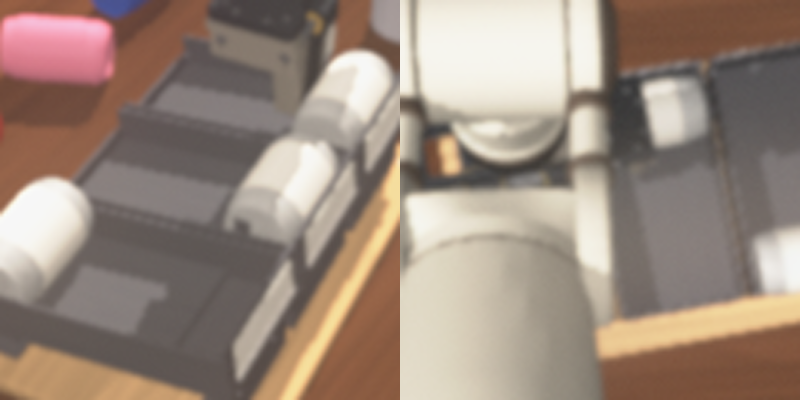

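The left can is now at the head, finger behind it. I'll check its pixel centre (about (313,202.5)) against the predicted seat.

Run:
```python
from mv import *
c=cs['scene']
for n,x,z in(('seat',.1555,.0215),('stop',.1595,.0215),('edge',.143,.0265)): print(n,proj(c,lane(p,.106,(x,0,z))).round(1))
im=cv2.imread('pics/p.106.png').astype(int)
m=(im.min(2)>125)
for nm,sl,x0,x in(('left',None,.106,.1555),('mid',None,0,.1555)):
    uv=proj(c,lane(p,x0,(x,0,.0215)))[0]; 
    # predicted silhouette extents
    t=np.linspace(0,6.28,60); P=[lane(p,x0,(x+.0265*np.cos(k),s*.044,.0215+.0265*np.sin(k))) for k in t for s in(-1,1)]
    q=proj(c,P); print(nm,'pred bbox',q.min(0).round(1),q.max(0).round(1))
big=cv2.imread('pics/p.106.png')[170:260,260:350]
big=cv2.resize(big,None,fx=6,fy=6,interpolation=cv2.INTER_CUBIC)
for x0 in(.106,0):
  for (x,z,col) in((.1555,.0215,(0,255,0)),(.143,.0265,(0,0,255))):
    P=[lane(p,x0,(x+.0265*np.cos(k),s*.044,z+.0265*np.sin(k))) for k in t for s in(-1,1)]
    h=cv2.convexHull(((proj(c,P)-[260,170])*6).astype(np.int32)); cv2.polylines(big,[h],True,col,1)
cv2.imwrite('pics/ov.png',big)
```

```text
seat [[310.9 203.2]]
stop [[312.5 203.6]]
edge [[305.6 200.4]]
left pred bbox [292.1 182.9] [328.9 224.3]
mid pred bbox [270.9 209. ] [311.5 255. ]
```

View pics/ov.png

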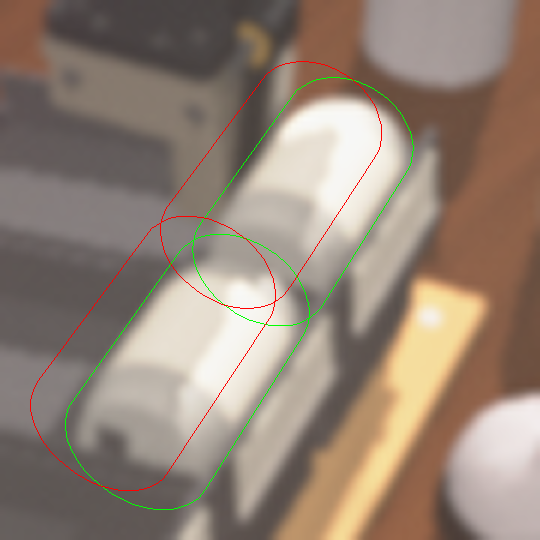

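The left can fits the seat outline (green) like can_c in the middle, well past the edge outline (red), so it is seated. Back off and do the right gutter.

```bash
cat > back.py <<'E'
import sys
from mv import *
yl=float(sys.argv[1])
bot.line_to(tcp(yl,.156,.025,.003),max_speed=.04)
bot.line_to(tcp(yl,.156,.04,.12),max_speed=.12)
E
python3 back.py .106 && python3 go1.py -.106
python3 - <<'E'
from h import *
a=cv2.imread('pics/s-.106.png')
cv2.imwrite('pics/b.png',cv2.resize(a[150:320,140:380],None,fx=3,fy=3))
E
```

```text
t 20.1833 noise [0.13 0.13 0.13] [ 0.45947169 -0.12634759  0.06209775] [-5.22711603e-01  8.67903728e-02  2.00105704e+00  2.32467172e-05
  1.05329095e+00 -2.21185527e+00]
0.004 -0.14
0.003 0.36
0.002 0.7
0.001 -0.14
0.0 -0.24
-0.001 -0.71
-0.002 -0.43
-0.003 -0.39
22.7667
```

View pics/b.png

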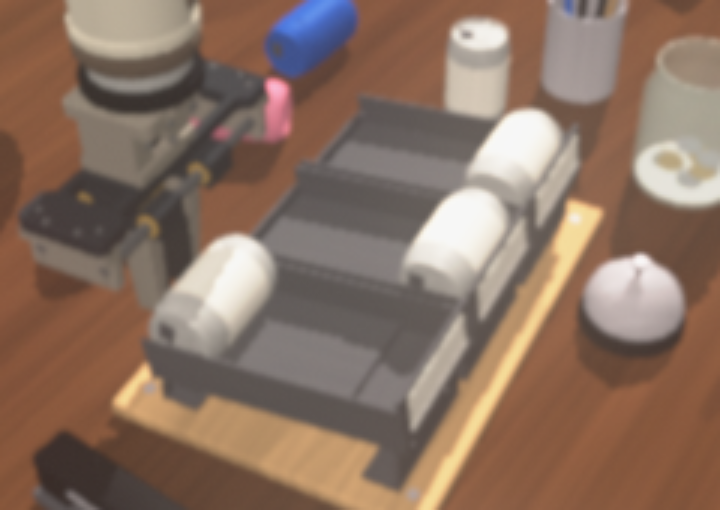

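The left can stayed in its seat at (515,155) in the crop, and the fingers are square behind the right can at (213,295). Push it.

```bash
python3 push.py -.106
```

```text
0.08 [-2.21 -0.66  1.18] 25.675
0.136 [-1.34 -1.36  1.78] 28.4667
0.146 [ 0.23 -0.33 -0.06] 29.5667
0.156 [-0.85  0.43  1.14] 30.6833
```

View pics/pp-.106.png

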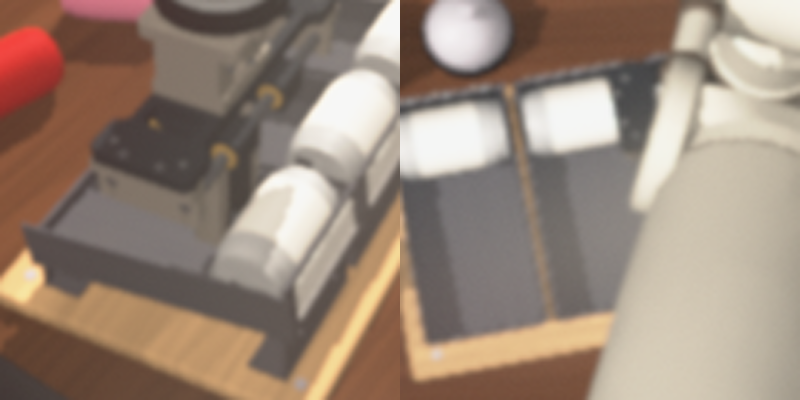

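The right can is at the end stop, in line with the others. Back off, move clear and check.

```bash
python3 back.py -.106
python3 - <<'E'
from mv import *
bot.goto([.30,-.25,.25],ROT); bot.hold(.5)
c=cam('scene','f');d=cam('top','ft'); print(bot.current_clock())
big=cv2.resize(c['pixels'][160:320,180:345],None,fx=2.4,fy=2.4,interpolation=cv2.INTER_CUBIC)
t=np.linspace(0,6.28,60)
for x0 in(.106,0,-.106):
    P=[lane(p,x0,(.1555+.0265*np.cos(k),s*.044,.0215+.0265*np.sin(k))) for k in t for s in(-1,1)]
    cv2.polylines(big,[cv2.convexHull(((proj(c,P)-[180,160])*2.4).astype(np.int32))],True,(0,255,0),1)
b2=cv2.resize(d['pixels'][110:310,190:410],(396,384))
cv2.imwrite('pics/fin.png',np.hstack([big,b2]))
E
```

```text
34.475
```

View pics/fin.png

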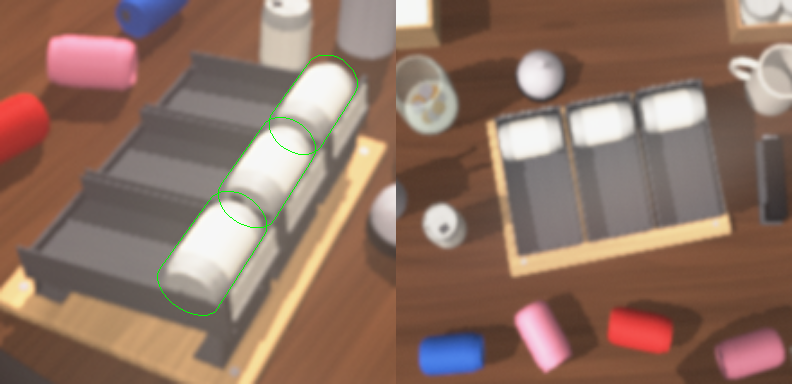

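All three cans sit in their seat outlines at the head of the rack, and everything else in view looks unmoved. Handing in.

```bash
python3 -c "
from workcell import bot
bot.job_done()"
```

```text
the job is handed in; nothing more can be done
```

Both waiting cans, in the left and right gutters, are now seated at the head of the rack. I pushed each one slowly up its gutter with two fingertips behind it, then handed the job in at about 34.5 s.

- **Seating:** in the last pictures, with the arm clear, all three cans lie within the predicted seat outlines. The left can had stayed in place since I backed off it about 15 s earlier. The right one had stayed for the few seconds since its push.
- **Force:** wrist readings stayed around 1–3 N during the pushes.
- **Other objects:** the already seated can, the look-alikes and the other objects in view looked unmoved. I judged that by eye.
- **Check that didn't work:** sensing the first touch by force was inconclusive, because the sensor noise was about 1 N. I relied on the camera fit, good to about 1–2 mm apart from one board corner that was 2.6 px off, and on the pictures instead.

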